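# Snug the screw clamp down on the plaster mould

## Task

Two bench screw clamps stand on the potter's table: one has the closed, block-shaped plaster mould under its pad, the other a bowl. Wind the crank of the clamp with the mould clockwise (seen from above) until its pad meets the mould, then snug it up firmly but gently so that the pad stays pressed on the mould without crushing the plaster, and let go. Leave the mould standing where it is and do not turn the other clamp's crank.

Things in the scene. Friction and masses are not known exactly. Their poses are not given: they have to be found in the camera images.
- knob (a point): centre of the round wooden crank knob (26 mm wide, 50 tall, upright, spins on its pin) of the clamp over the mould, 65 mm from the vertical screw axis; arm and hub lie 25 mm or more below this point. Leading it clockwise round the axis sinks knob and pad 4.8 mm per rad (over 4 rad left). Turning free takes 2 N at the knob (dry friction), 1 N more per 14 N of pad pressure.
- pad: that clamp's round pad, 52 mm wide, 14 thick, on the screw; origin: centre of its underside, so its x, y give the fixed screw axis. Starts 6 to 16 mm above the mould. Sprung: each radian of crank after contact adds 60 to 75 N. 20 to 60 N is snug, over 160 N (13 N at the knob) crushes the plaster. Once let go, the screw backs off until the pad presses with 30 to 40 N, or stays if it is less.
- mould: closed two-part plaster mould, cream block 130 x 100 x 90 mm tall (x, y, z), seam round the middle, pour hole in each end, standing loose on the clamp's 15 mm steel bed. Origin: centre of its underside; its flat top is 90 mm above. The clamp's grey spine (190 mm tall) beside it ends below the crank.
- spare_knob (a point): centre of the same knob on the other, identical clamp, which has a bisque bowl on its bed in place of the mould. Leave it. The clamps may stand either way round, over 300 mm apart.
Not all that is in view belongs to the job. What is shaped like the mould but orange is not meant.

How it is judged:
By the outcome, as a careful person would: the job done as asked, in the order asked, and still so for the second after the job is handed in, with the robot touching nothing.
It also fails if it takes over 38 s, if anything falls off the work surface, if the arm or the gripper's body presses on something with over 40 N, if the wrist force passes 120 N, or if a joint passes its speed limit or range.

## Robot

A 7-joint arm with a two-finger parallel gripper is mounted at the origin on the work surface. World frame = base frame: x ahead of the robot, y to its left, z up, the work surface at z = 0. Lengths are in m, angles in rad, forces in N, time in s.
With the tool pointing down it reaches from about 0.425 to 0.925 m from the base axis. Payload 6.8 kg.
Tool frame: the origin (TCP) lies on the front face of the gripper's body, between the roots of the fingers; the fingertips stand 73 mm ahead of it and the grasp point (between the pads) lies 54 mm ahead of it (env.nose_length is the distance from the TCP to the fingertips, in m); z points along the fingers, y is the line along which they close (so a half turn about z gives the same grasp; the last joint's range is limited). The gripper opens to 85 mm and grips with 20 to 120 N. Pads are 22 mm wide; open, the fingers measure 114 mm over their backs; the gripper's body (76 mm by 85 mm) begins 54 mm behind the grasp point. The pads swing forward as they close: fully open they stand 13 mm farther back than shut.
Start: joints at [-1.307, 0.477, 0.022, 1.555, -0.011, 1.109, -0.083], TCP at [0.245, 0.629, 0.304] pointing down, gripper open.
Joint ranges: [-2.96, 2.96], [-0.34, 2.1], [-1.41, 1.46], [0.24, 2.44], [-1.37, 4.51], [0.17, 1.92], [-2.96, 2.96]. Speed limits (rad/s): [2.39, 2.39, 3.14, 3.14, 3.14, 3.14, 3.14].

## Interface

Orientations are given as a unit quaternion [w, x, y, z].
In Python, from cell import env, kin, camera, calibration, job gives the robot as it stands. The module is installed in compiled form; this text tells all that it offers. Calls block until the motion is done:
- env.reach(position, orientation): joint-space move of the TCP to a pose.
- env.movel(position, velocity=0.15, rot=None, stop_force=None): straight line of the TCP; rot=None keeps the orientation; velocity is the mean speed in m/s. With stop_force (N) it stops when the force on the tool has changed by that much, and returns True; else False.
- env.goto_joints(angles): joint-space move.
- env.grip(opening, f_grip=None): finger opening in m; f_grip is the grip in N (None keeps the last); returns when the fingers have stopped.
- env.dwell(seconds).
- kin.inverse_kinematics(position, orientation): joint angles nearest the present ones, or None.
- env.get_state(): the state.
- camera(name): name is "scene" or "side" or "wrist"; returns (picture, depth): 420x560x3 uint8, blue, green, red; 420x560 float32, m along the optical axis (not along the pixel's ray), 0 where there is no reading.
- calibration(name): a dict with "fx", "fy", "cx", "cy" (pixels), "rvec" (rotation vector, rad) and "tvec" (3), from world to camera coordinates, as OpenCV has them. Camera axes: x right, y down, z forward; pixel columns grow to the right and rows downward; lengths in m; the calibration is good to about 2 mm. A picture is of the moment at which its call begins: read the wrist's pose just before it. calibration takes no time and is no camera call; for the wrist camera it gives the pose at the moment of the call.
A pose or a line that the arm cannot do raises env.PlanningError and nothing moves.
- job.job_done(): hands the job in; it is judged then, once.
The state is a dict: "time": time; "qpos": joint angles; "joint_velocities": joint speeds; "joint_torque": joint torques, N m; "tcp_pos": TCP position; "orientation": TCP orientation; "force": force on the tool from outside, world axes, zero at the start; "torque": the same for the moment, N m; "opening": finger opening in m; "gripper_force": force on a finger pad.
Only numpy, scipy, OpenCV 4.12 (cv2) and the standard library are available. Lean on these libraries where they do the work, as an engineer would, in place of code of your own. Each camera call takes 0.05 s, during which the arm holds its last target. There are 200 camera calls.

## Working session

There is one attempt and no reset: what is moved stays moved. The work goes in short steps, each a Python script; the robot and the scene stay as the last script left them, time stands still between calls to the robot, and variables do not carry over. Pictures are saved under pics/ and viewed, at most 10 in all, crops included, and the job is handed in when it is done.

```bash
mkdir -p pics
cat > h.py <<'E'
import numpy as np, cv2
from cell import env, kin, camera, calibration, job
def pts(depth,c):
    R=cv2.Rodrigues(np.array(c["rvec"],float))[0]; t=np.array(c["tvec"],float).ravel()
    v,u=np.indices(depth.shape)
    P=np.dstack([(u-c["cx"])/c["fx"]*depth,(v-c["cy"])/c["fy"]*depth,depth])
    W=(P-t)@R
    W[depth<=0]=np.nan
    return W
E
python3 - <<'E'
from h import *
for n in("scene","side"):
    c=calibration(n); b,d=camera(n); cv2.imwrite(f"pics/{n}.png",b); np.savez(f"{n}.npz",b=b,W=pts(d,c))
s=env.get_state(); print(s["time"],s["tcp_pos"],s["orientation"],s["force"],s["opening"])
E
```

```text
0.1 [0.24507032 0.62850408 0.30304485] [-8.46121553e-05  1.84803378e-01  9.82775190e-01 -7.93489634e-04] [-0.52820444 -0.04648662  0.32210471] 0.08550652166817747
```

View pics/scene.png

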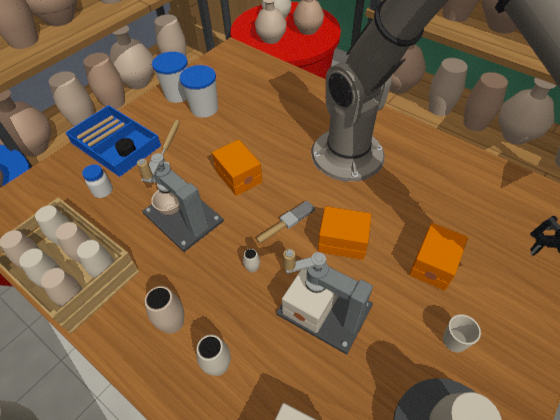

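View pics/side.png

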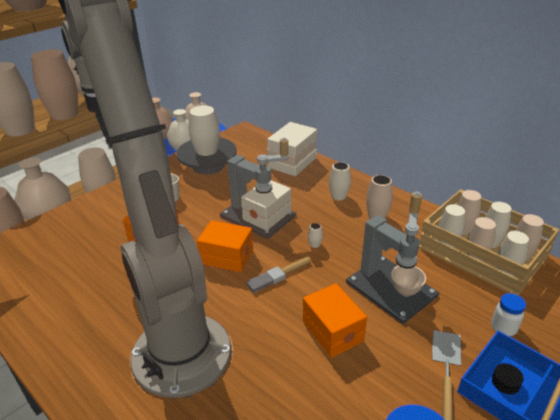

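The mould clamp has its knob at scene px (290,260) with the hub at (318,262), and at side px (284,148). The bowl clamp is at scene (165,190). Next I'll locate these in 3D.

Run:
```python
from h import *
for n,(x0,x1,y0,y1) in dict(scene=(265,385,235,355),side=(210,310,125,245)).items():
    z=np.load(n+".npz"); cv2.imwrite(f"pics/{n}_c.png",cv2.resize(z["b"][y0:y1,x0:x1],None,fx=4.8,fy=4.8,interpolation=2)) 
    W=z["W"][y0:y1,x0:x1]; b=z["b"][y0:y1,x0:x1].astype(int)
    H=W[...,2]
    wood=(b[...,2]-b[...,0]>25)&(H>.20)
    P=W[wood]; print(n,"wood",len(P),np.nanmedian(P,0),np.nanmin(P,0),np.nanmax(P,0))
    hi=(H>.195)&~wood; P=W[hi]; print("grey high",len(P),np.nanmin(P,0),np.nanmax(P,0))
    for a in np.arange(.17,.30,.01):
        m=(H>a)&(H<=a+.01); 
        if m.sum(): print(round(a,2),m.sum(),W[m].mean(0).round(3),W[m].min(0).round(3),W[m].max(0).round(3),b[m].mean(0).astype(int))
    m=(H>.095)&(H<.115)&(b.min(2)>130); print("mouldtop",m.sum(),W[m].min(0),W[m].max(0))
```

```text
scene wood 217 [0.56872703 0.19349697 0.26671741] [0.49444556 0.17533895 0.21728867] [0.57513064 0.23571947 0.2844857 ]
grey high 432 [0.49461725 0.18021449 0.19522688] [0.57415711 0.24098882 0.28903579]
0.17 144 [0.521 0.284 0.175] [0.477 0.212 0.17 ] [0.533 0.351 0.18 ] [79 81 78]
0.18 966 [0.504 0.291 0.185] [0.472 0.207 0.18 ] [0.533 0.351 0.19 ] [113 116 112]
0.19 125 [0.509 0.27  0.192] [0.474 0.21  0.19 ] [0.533 0.347 0.2  ] [112 115 111]
0.2 6 [0.516 0.229 0.202] [0.512 0.225 0.201] [0.518 0.234 0.204] [80 83 83]
0.21 19 [0.524 0.229 0.218] [0.501 0.195 0.214] [0.565 0.241 0.22 ] [103 108 110]
0.22 187 [0.536 0.211 0.227] [0.498 0.184 0.22 ] [0.574 0.241 0.23 ] [137 142 143]
0.23 195 [0.521 0.219 0.232] [0.494 0.18  0.23 ] [0.574 0.241 0.24 ] [143 150 152]
0.24 30 [0.569 0.193 0.245] [0.554 0.179 0.24 ] [0.575 0.2   0.25 ] [ 67 102 125]
0.25 30 [0.568 0.193 0.254] [0.553 0.18  0.25 ] [0.574 0.2   0.259] [ 63  97 121]
0.26 34 [0.568 0.194 0.265] [0.554 0.181 0.26 ] [0.575 0.2   0.27 ] [ 65 101 125]
0.27 48 [0.567 0.19  0.276] [0.55  0.175 0.271] [0.575 0.2   0.28 ] [ 71 108 13
[... 734 characters left out ...]
8 0.211] [0.565 0.231 0.22 ] [ 95 105 113]
0.22 129 [0.526 0.204 0.226] [0.491 0.172 0.22 ] [0.564 0.241 0.23 ] [121 126 127]
0.23 65 [0.525 0.206 0.233] [0.493 0.172 0.23 ] [0.568 0.24  0.239] [129 138 141]
0.24 27 [0.554 0.18  0.245] [0.546 0.173 0.24 ] [0.567 0.194 0.25 ] [ 68  93 112]
0.25 30 [0.555 0.18  0.255] [0.545 0.172 0.25 ] [0.569 0.193 0.26 ] [ 68  95 113]
0.26 26 [0.555 0.179 0.266] [0.547 0.172 0.261] [0.567 0.19  0.27 ] [ 74 100 119]
0.27 28 [0.554 0.181 0.276] [0.546 0.172 0.27 ] [0.573 0.192 0.28 ] [ 80 108 128]
0.28 29 [0.558 0.183 0.283] [0.546 0.171 0.28 ] [0.572 0.196 0.287] [113 136 150]
mouldtop 280 [0.44826349 0.16820869 0.09681313] [0.58313395 0.26816268 0.10976448]
```

```bash
cat >> h.py <<'E'
from scipy.spatial.transform import Rotation as Ro
def quat(th,flip=0):
    """tool down, closing line y tangential for crank angle th"""
    a=th+(np.pi if flip else 0)
    y=np.array([-np.sin(a),np.cos(a),0]); z=np.array([0,0,-1.]); x=np.cross(y,z)
    return Ro.from_matrix(np.c_[x,y,z]).as_quat(scalar_first=True)
E
python3 - <<'E'
from h import *
A=np.array([.512,.222]); K=np.array([.561,.187]); th0=np.arctan2(*(K-A)[::-1]); print(th0)
for f in(0,1):
    for d in (0,1,2,3,4,4.4):
        th=th0-d; p=[*(A+.065*np.array([np.cos(th),np.sin(th)])),.32]
        q=kin.inverse_kinematics(p,quat(th,f)); print(f,d,None if q is None else np.round(q,2))
E
```

```text
-0.6202494859828211
0 0 [-0.67  0.34  0.32  1.76 -0.12  1.07  0.64]
0 1 [-0.85  0.24  0.51  1.9  -0.14  1.03 -0.33]
0 2 [-1.07  0.17  0.62  1.99 -0.12  1.01 -1.44]
0 3 [-1.6   0.46  1.3   1.96 -0.5   1.11 -2.14]
0 4 [-0.46  0.32 -0.21  1.76  0.07  1.07  2.54]
0 4.4 [-0.49  0.35 -0.13  1.71  0.05  1.09  2.19]
1 0 [-1.26  0.65  1.28  1.79 -0.67  1.22 -1.98]
1 1 [-0.39  0.23 -0.03  1.88  0.01  1.04  2.67]
1 2 [-0.61  0.16  0.1   1.97 -0.02  1.02  1.59]
1 3 [-0.81  0.2   0.21  1.92 -0.05  1.03  0.52]
1 4 [-0.93  0.32  0.39  1.79 -0.14  1.06 -0.4 ]
1 4.4 [-0.96  0.37  0.47  1.74 -0.19  1.08 -0.73]
```

Run:
```python
from h import *
env.movel([.245,.628,.38],velocity=.3)
env.reach([.54,.20,.46],quat(-.62+.4))
c=calibration("wrist"); b,d=camera("wrist"); W=pts(d,c); cv2.imwrite("pics/w1.png",b); np.savez("w1.npz",b=b,W=W)
s=env.get_state(); print(s["time"],s["tcp_pos"],s["qpos"].round(2) if hasattr(s["qpos"],"round") else s["qpos"],s["force"])
H=W[...,2]
for a in np.arange(.19,.30,.01):
    m=(H>a)&(H<=a+.01)&(np.hypot(W[...,0]-.53,W[...,1]-.2)<.1)
    if m.sum(): print(round(a,2),m.sum(),W[m].mean(0).round(3),W[m].min(0).round(3),W[m].max(0).round(3),b[m].mean(0).astype(int))
```

```text
2.45 [0.53959048 0.20142521 0.45960889] [-0.7   0.2   0.28  1.6  -0.06  1.35  0.95] [ 0.09631341 -0.14640397  1.11861691]
0.19 735 [0.498 0.224 0.192] [0.483 0.202 0.19 ] [0.531 0.249 0.194] [137 137 134]
0.21 4 [0.495 0.217 0.219] [0.492 0.213 0.218] [0.498 0.224 0.22 ] [113 114 114]
0.22 206 [0.529 0.205 0.228] [0.491 0.181 0.22 ] [0.559 0.234 0.23 ] [159 163 167]
0.23 2084 [0.52  0.216 0.233] [0.492 0.176 0.23 ] [0.562 0.241 0.24 ] [200 203 204]
0.24 89 [0.55  0.19  0.245] [0.547 0.176 0.24 ] [0.561 0.2   0.25 ] [ 59  84 106]
0.25 101 [0.55  0.19  0.255] [0.547 0.176 0.25 ] [0.561 0.2   0.26 ] [ 58  83 105]
0.26 109 [0.55  0.19  0.265] [0.547 0.176 0.26 ] [0.56 0.2  0.27] [ 59  85 107]
0.27 130 [0.55  0.191 0.275] [0.547 0.176 0.27 ] [0.566 0.2   0.28 ] [ 61  89 112]
0.28 867 [0.558 0.188 0.284] [0.547 0.175 0.28 ] [0.571 0.2   0.29 ] [141 173 199]
0.29 8 [0.558 0.188 0.29 ] [0.556 0.184 0.29 ] [0.562 0.191 0.291] [202 204 206]
```

View pics/w1.png

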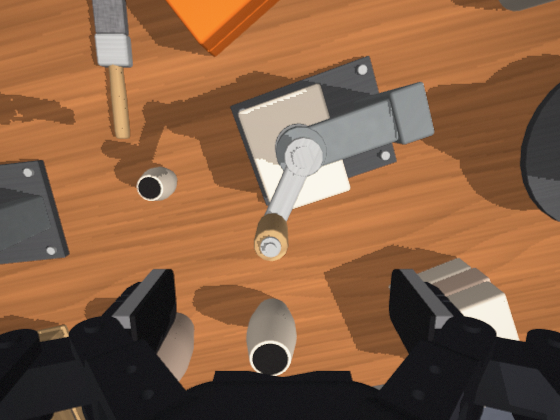

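The wrist view shows the knob top at px (270,243), the crank hub at (303,155) and the mould under it. I'll get the axis from the hub disc next.

Run:
```python
from h import *
z=np.load("w1.npz"); b,W=z["b"],z["W"]; H=W[...,2]
m=(H>.225)&(H<.245)
print("hub px pts",W[155,303],W[140,303],W[155,325])
# hub boundary away from the arm: convex circle fit on far side
K=np.array([.559,.1878])
P=W[m][:,:2]; P=P[np.hypot(*(P-[.515,.22]).T)<.06]
A=np.array([.512,.222])
for _ in range(10):
    u=(K-A)/np.linalg.norm(K-A); rel=P-A
    ang=np.arctan2(rel[:,1],rel[:,0]); r=np.hypot(*rel.T)
    E=[]
    for k in np.arange(-np.pi,np.pi,.15):
        s=(np.abs((ang-k+np.pi)%(2*np.pi)-np.pi)<.08)
        if s.sum() and np.dot([np.cos(k),np.sin(k)],u)<.5: E.append(P[s][r[s].argmax()])
    E=np.array(E); sol=np.linalg.lstsq(np.c_[2*E,np.ones(len(E))],(E**2).sum(1),rcond=None)[0]; A=sol[:2]
print(A,np.sqrt(sol[2]+A@A),np.linalg.norm(K-A),len(E))
```

```text
hub px pts [0.50508519 0.22549434 0.23476072] [0.49343212 0.22801037 0.23237221] [0.51406016 0.24717585 0.19196832]
[0.5069157  0.22552055] 0.015558824812847021 0.06430873973186625 28
```

```bash
cat >> h.py <<'E'
A=np.array([.507,.2255]); K0=np.array([.559,.188]); TH0=np.arctan2(*(K0-A)[::-1]); KZ=.260
def pose(d,total=4.0):
    """TCP pose after d rad of clockwise winding; the tool yaw lags to save wrist range"""
    th=TH0-d; yaw=th+.4-.8*min(d,total)/total*-1*-1
    yaw=th+.4*(1-2*d/total)*1.0
    return np.r_[A+.065*np.array([np.cos(th),np.sin(th)]),KZ+.049-.0048*d],quat(TH0+.4-d*(1-.8/total)*1.0)
def ft(d):
    F=np.mean([(env.dwell(.01),env.get_state()["force"])[1] for _ in range(5)],0); th=TH0-d
    return F@[-np.sin(th),np.cos(th),0], F@[np.cos(th),np.sin(th),0], F[2]
E
sed -i '/yaw=th/d; s/(d,total=4.0):/(d,total=4.0):/' h.py; sed -i 's/^    th=TH0-d; *$/    th=TH0-d/' h.py; sed -i '/the tool yaw lags/a\    th=TH0-d' h.py
sed -i 's/quat(TH0+.4-d\*(1-.8\/total)\*1.0)/quat(TH0+.4-d*(1-.8\/total))/' h.py; tail -14 h.py
python3 - <<'E'
from h import *
p,q=pose(0)
env.grip(.06)
env.reach([p[0],p[1],.40],q)
print(env.movel(p,velocity=.12,stop_force=8))
print(ft(0)); env.grip(.030); print(ft(0)); s=env.get_state(); print(s["time"],s["tcp_pos"],p,s["opening"],s["gripper_force"],s["qpos"])
cv2.imwrite("pics/w2.png",camera("wrist")[0])
E
```

```text
from scipy.spatial.transform import Rotation as Ro
def quat(th,flip=0):
    """tool down, closing line y tangential for crank angle th"""
    a=th+(np.pi if flip else 0)
    y=np.array([-np.sin(a),np.cos(a),0]); z=np.array([0,0,-1.]); x=np.cross(y,z)
    return Ro.from_matrix(np.c_[x,y,z]).as_quat(scalar_first=True)
A=np.array([.507,.2255]); K0=np.array([.559,.188]); TH0=np.arctan2(*(K0-A)[::-1]); KZ=.260
def pose(d,total=4.0):
    """TCP pose after d rad of clockwise winding; the tool yaw lags to save wrist range"""
    th=TH0-d
    return np.r_[A+.065*np.array([np.cos(th),np.sin(th)]),KZ+.049-.0048*d],quat(TH0+.4-d*(1-.8/total))
def ft(d):
    F=np.mean([(env.dwell(.01),env.get_state()["force"])[1] for _ in range(5)],0); th=TH0-d
    return F@[-np.sin(th),np.cos(th),0], F@[np.cos(th),np.sin(th),0], F[2]
False
(np.float64(0.10105135536660512), np.float64(0.07306049738081949), np.float64(-0.09204405520320055))
(np.float64(-0.03683311899788496), np.float64(0.30414191237740107), np.float64(0.2289981327908383))
4.5833 [0.559743   0.18747174 0.30908142] [0.55972087 0.18748014 0.309     ] 0.029938102954424974 0.0 [-0.64849509  0.33792802  0.27945247  1.77439347 -0.10601648  1.04381757
  1.01537623]
```

View pics/w2.png

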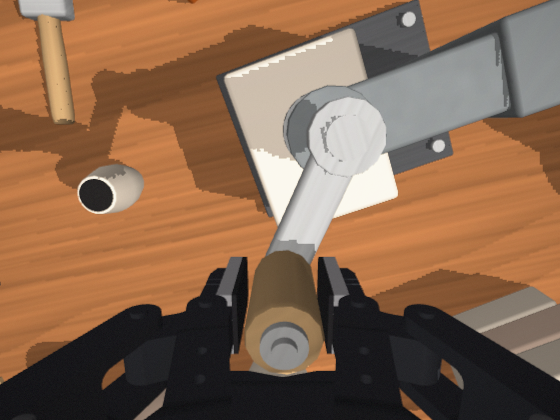

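The knob (px 283,345) sits between the pads with a small gap on each side. I'll start winding in steps and log the force.

Run:
```python
from h import *
for d in np.arange(.2,1.21,.2):
    p,q=pose(d)
    st=env.movel(p,velocity=.06,rot=q,stop_force=15)
    print(round(d,2),st,np.round(ft(d),2),round(env.get_state()["time"],2))
    if st: break
print(np.round(env.get_state()["qpos"],2))
cv2.imwrite("pics/w3.png",camera("wrist")[0])
```

```text
0.2 False [0.49 0.04 0.22] 5.04
0.4 False [-0.05  0.03 -0.39] 5.45
0.6 False [-0.28  0.07  0.13] 5.86
0.8 False [ 0.08  0.01 -0.01] 6.27
1.0 False [ 0.07  0.06 -0.02] 6.67
1.2 False [-0.31 -0.28 -0.03] 7.08
[-0.82  0.23  0.45  1.95 -0.12  0.99  0.07]
```

View pics/w3.png

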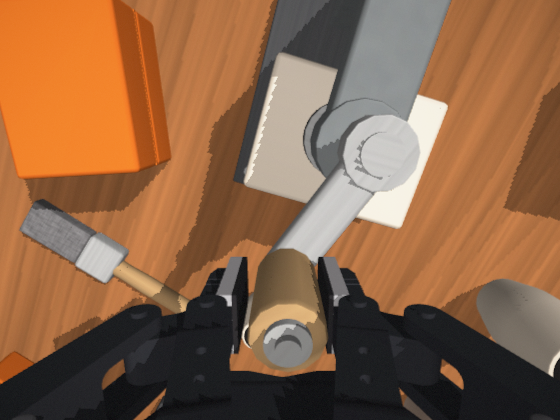

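The crank turns with the knob still centred between the pads (px 288,345). The force at rest is near zero, so I'll use the force stop during motion instead.

Run:
```python
from h import *
F0=0
for d in np.arange(1.35,4.01,.15):
    p,q=pose(d)
    st=env.movel(p,velocity=.045,rot=q,stop_force=max(2,6.2-max(F0,0)))
    s=env.get_state(); i=np.array(s["force"]); th=TH0-d
    v=np.array(s["tcp_pos"])[:2]-A; act=(TH0-np.arctan2(v[1],v[0]))%(2*np.pi)
    f=ft(d); F0=f[0]
    print(round(d,2),st,round(act,3),"inst",round(i@[-np.sin(th),np.cos(th),0],2),np.round(f,2),round(s["time"],2))
    if st: break
print(np.round(s["qpos"],2))
```

```text
1.35 False 1.348 inst -0.33 [-0.05  0.34  0.37] 7.5
1.5 False 1.499 inst 0.39 [ 0.19  0.19 -0.28] 7.91
1.65 False 1.648 inst 0.17 [ 0.08 -0.1   0.02] 8.32
1.8 False 1.798 inst 0.37 [ 0.1   0.63 -0.16] 8.72
1.95 False 1.948 inst -0.2 [-0.22  0.12 -0.03] 9.13
2.1 False 2.098 inst 0.21 [ 0.5  -0.15  0.2 ] 9.54
2.25 False 2.247 inst 0.08 [ 0.09 -0.45 -0.19] 9.95
2.4 False 2.397 inst -0.5 [ 0.1  -0.35  0.06] 10.36
2.55 False 2.547 inst 0.04 [ 0.11 -0.61  0.1 ] 10.77
2.7 False 2.696 inst 0.33 [ 0.33 -0.76  0.29] 11.18
2.85 False 2.846 inst 0.68 [ 0.37 -0.61 -0.04] 11.58
3.0 False 2.996 inst 0.73 [ 0.65 -1.08  0.32] 11.99
3.15 False 3.145 inst 0.01 [ 0.6  -1.78  0.66] 12.4
3.3 False 3.295 inst 1.37 [ 1.56 -3.    1.39] 12.81
3.45 False 3.445 inst 1.59 [ 1.86 -4.01  2.47] 13.22
3.6 False 3.595 inst 1.65 [ 1.95 -4.86  2.88] 13.62
3.75 False 3.744 inst 2.53 [ 2.25 -5.93  4.02] 14.03
3.9 False 3.892 inst 1.87 [ 2.28 -6.86  4.56] 14.44
[-1.21  0.39  0.75  1.86 -0.31  1.01 -2.11]
```

Run:
```python
from h import *
w=camera("wrist")[0]; s=camera("side")[0][110:250,200:320]
cv2.imwrite("pics/m4.png",np.hstack([cv2.resize(w,(440,330)),cv2.resize(s,(283,330),interpolation=2)]))
c=calibration("side"); z=camera("side"); 
st=env.get_state(); print(st["opening"],st["gripper_force"],st["force"],st["torque"])
```

```text
0.03011157765924728 3.472769558429718 [-1.43640509 -7.40462782  4.51350072] [-1.49387015  0.24377933  0.04408633]
```

View pics/m4.png

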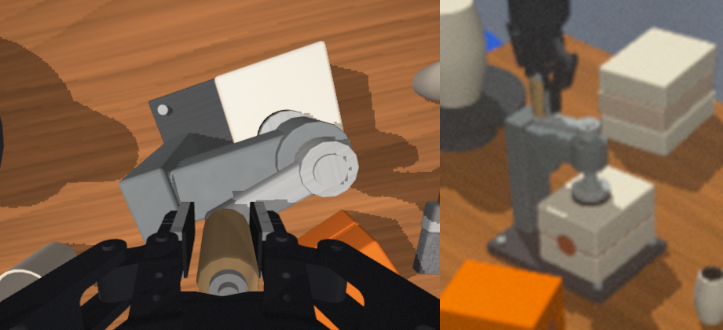

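The pads are now well off tangential because my yaw lag had the wrong sign. The knob (px 228,285 in the left half of the picture) is wedged and the pushing is inefficient. I'll lift, re-locate the knob and regrasp tangentially.

Run:
```python
from h import *
env.grip(.06); print("after release",np.round(env.get_state()["force"],2))
p=np.array(env.get_state()["tcp_pos"]); env.movel([p[0],p[1],.38],velocity=.2)
th=TH0-3.85
env.reach([p[0],p[1],.40],quat(th,1))
c=calibration("wrist"); b,d=camera("wrist"); W=pts(d,c); H=W[...,2]; cv2.imwrite("pics/w5.png",b)
m=(H>.235)&(H<.30)&(np.hypot(W[...,0]-A[0],W[...,1]-A[1])<.1)
P=W[m]; t=P[P[:,2]>np.percentile(P[:,2],90)-.012]; t=t[t[:,2]>np.median(t[:,2])-.004]
k=(t.min(0)+t.max(0))/2; v=k[:2]-A
print(len(t),k,np.median(t[:,2]),"rad",np.hypot(*v),"wound",(TH0-np.arctan2(v[1],v[0]))%(2*np.pi))
s=env.get_state(); print(s["time"],np.round(s["qpos"],2),np.round(s["force"],2))
```

```text
after release [-0.28 -0.05  0.29]
1327 [0.47361181 0.2814987  0.2683488 ] 0.2664733227219099 rad 0.06519682326850341 wound 3.549962580064195
17.3333 [-0.98  0.24  0.42  1.71 -0.1   1.22 -0.3 ] [-0.43 -0.4   0.4 ]
```

View pics/w5.png

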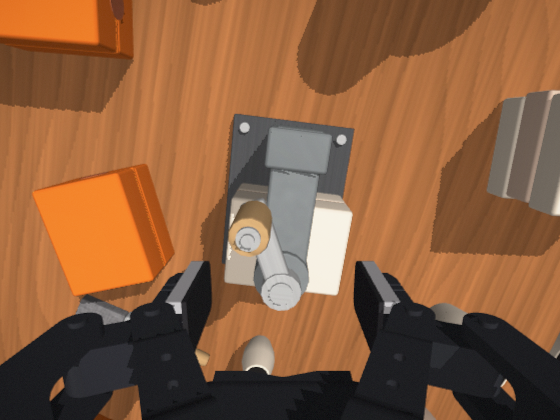

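The knob (px 250,235) has been wound 3.55 rad, its radius from the axis measures 65.2 mm, and it dropped about 19 mm. I'll descend with a tangential grip and snug it.

Run:
```python
from h import *
def P2(d):
    th=TH0-d; return np.r_[A+.065*np.array([np.cos(th),np.sin(th)]),KZ+.048-.0048*d],quat(th,1)
p,q=P2(3.55)
env.reach([p[0],p[1],.36],q)
print(env.movel(p,velocity=.12,stop_force=8))
env.grip(.028); F0=ft(3.55)[0]; print(F0,env.get_state()["time"])
for d in np.arange(3.63,4.36,.08):
    p,q=P2(d)
    st=env.movel(p,velocity=.02,rot=q,stop_force=max(1.5,5.8-max(F0,0)))
    s=env.get_state(); th=TH0-d; v=np.array(s["tcp_pos"])[:2]-A
    i=np.array(s["force"])@[-np.sin(th),np.cos(th),0]; f=ft(d); F0=f[0]
    print(round(d,2),st,round((TH0-np.arctan2(v[1],v[0]))%(2*np.pi),3),"inst",round(i,2),np.round(f,2),round(s["gripper_force"],2),round(s["time"],2))
    if st or F0>4: break
```

```text
False
-0.22937152453078397 18.8833
3.63 False 3.622 inst 3.62 [3.83 0.32 2.66] 1.87 19.29
3.71 False 3.707 inst 4.94 [4.22 0.16 1.58] 1.95 19.74
```

Run:
```python
from h import *
def P2(d):
    th=TH0-d; return np.r_[A+.065*np.array([np.cos(th),np.sin(th)]),KZ+.048-.0048*d],quat(th,1)
for d in (3.79,3.87):
    p,q=P2(d); st=env.movel(p,velocity=.02,rot=q,stop_force=3)
    s=env.get_state(); f=ft(d); print(d,st,np.round(f,2),round(s["gripper_force"],2),s["time"])
    if st or f[0]>5.3: break
env.grip(.055); print("released",np.round(ft(d),2))
env.movel([p[0],p[1],.40],velocity=.15)
c=calibration("wrist"); b,dd=camera("wrist"); W=pts(dd,c); H=W[...,2]
m=(H>.235)&(H<.30)&(np.hypot(W[...,0]-A[0],W[...,1]-A[1])<.1)
P=W[m]; t=P[P[:,2]>np.percentile(P[:,2],90)-.012]; t=t[t[:,2]>np.median(t[:,2])-.004]
k=(t.min(0)+t.max(0))/2; v=k[:2]-A; print("wound",(TH0-np.arctan2(v[1],v[0]))%(2*np.pi),k)
s=camera("side")[0][120:240,200:320]; cv2.imwrite("pics/m6.png",np.hstack([b,cv2.resize(s,(240,420),interpolation=2)])); print(env.get_state()["time"])
```

```text
3.79 False [3.94 0.07 0.73] 2.02 20.1917
3.87 False [4.41 0.49 0.99] 2.21 20.6417
released [ 0.25 -0.31  0.13]
wound 3.571505273451286 [0.47490596 0.2820637  0.26817402]
22.0833
```

View pics/m6.png

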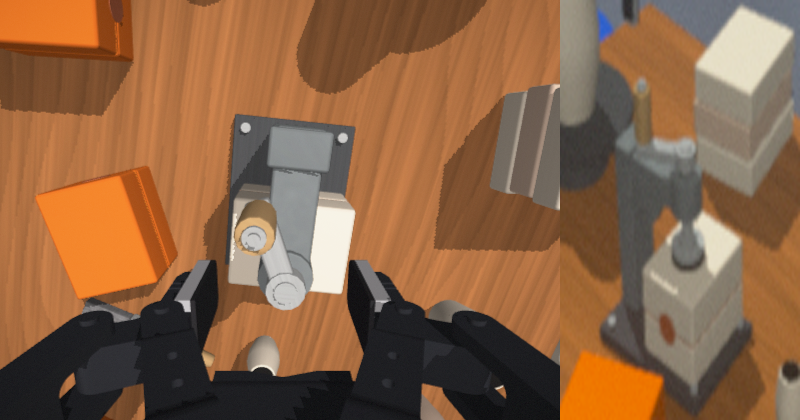

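The crank backed off from about 3.87 to 3.57 rad on release, as expected for a pad settling at 30 to 40 N. The picture shows the knob at (253,235), the pad on the mould and the mould still in place. I'm handing it in.

```bash
python3 -c "
from h import *
print(job.job_done())"
```

```text
the job is handed in; nothing more can be done
None
```

I wound the mould clamp clockwise until its pad pressed on the mould, then let go. On release the crank backed off by itself to about 3.57 rad, which suggests the pad is holding at roughly 30–40 N. The mould stayed where it was, the other clamp wasn't touched, and I handed the job in at about 22 s.

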